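# Close the clay extruder with its sprung bayonet cap

### The arm

A 6-joint arm with a two-finger parallel gripper is mounted at the origin on the work surface. World frame = base frame: x ahead of the robot, y to its left, z up, the work surface at z = 0. Lengths are in m, angles in rad, forces in N, time in s.
With the tool pointing down it reaches from about 0.35 to 0.775 m from the base axis. Payload 5.5 kg.
Tool frame: the origin (TCP) lies between the finger pads, 19 mm behind the fingertips; this is the grasp point; z points along the fingers, y is the line along which they close (so a half turn about z gives the same grasp; the last joint's range is limited). The gripper opens to 85 mm and grips with 20 to 120 N. Pads are 22 mm wide; open, the fingers measure 114 mm over their backs; the gripper's body (76 mm by 85 mm) begins 54 mm behind the grasp point. The pads swing forward as they close: fully open they stand 13 mm farther back than shut.
Start: joints at [-1.257, 0.313, 0.046, 1.304, 0, 1.431], TCP at [0.252, -0.517, 0.25] pointing down, gripper open.
Joint ranges: [-2.76, 2.76], [-0.86, 1.69], [-1.03, 1.26], [-2.2, 2.34], [-1.47, 1.5], [-3.14, 3.14]. Speed limits (rad/s): [2.57, 2.57, 3.14, 3.14, 3.14, 3.14].

### API

Orientations are given as a unit quaternion [w, x, y, z].
In Python, from workcell import env gives the robot as it stands.
- The arm moves only by the tool carry_out, never from a script. Its argument "steps" is a list of rows, each a list of 3 entries, a list of its own where there are three numbers: the turn, a rotation vector about the tool's x, y, z in degrees, then the shift along the tool's x, y, z in cm, then the closure in counts, from 0 (fully open) to 255 (shut). A call has exactly 8 rows; each row is the pose to reach, as a shift and turn from the pose commanded when the call began, along the tool's axes at that moment; what a row does not reach only later rows make up. A row lasts 1/8 s, in which the tool goes at most 62.5 mm and 10.7 degrees, less where a joint would pass 70% of its speed; a pose out of reach is approached as far as the arm can. A call with a gripper value outside its range is refused whole. The fingers move at their own pace and stop on an object; "force" is the grip in N (left out, the last holds). Time passes only in rows, so rows that repeat a pose let the fingers close, or fill a call up. It gives the time, the measured TCP pose, the force, the opening and the grip force at its end, in the units of the state.
- env.get_state(): the state, without advancing time (a new reading comes with each control period).
- env.read_camera(name): name is "scene" or "top" or "wrist"; returns (picture, depth): 384x512x3 uint8, red, green, blue; 384x512 float32, m along the optical axis (not along the pixel's ray), 0 where there is no reading.
- env.get_calibration(name): a dict with "fx", "fy", "cx", "cy" (pixels), "origin" and "orientation" of the camera in the world. Camera axes: x right, y up, looking along -z (the intrinsics and any distortion apply to the point x, -y, -z); pixel columns grow to the right and rows downward; lengths in m; the calibration is good to about 2 mm. A picture is of the moment at which its call begins: read the wrist's pose just before it. get_calibration takes no time and is no camera call; for the wrist camera it gives the pose at the moment of the call.
- env.hand_in(): hands the job in; it is judged then, once.
The state is a dict: "clock": time; "joint_pos": joint angles; "qvel": joint speeds; "tau": joint torques, N m; "tcp_pos": TCP position; "orientation": TCP orientation; "wrist_force": force on the tool from outside, world axes, zero at the start; "ft_torque": the same for the moment, N m; "finger_gap": finger opening in m; "grip_force": force on a finger pad.
Only numpy, scipy, OpenCV 4.12 (cv2) and the standard library are available. Lean on these libraries where they do the work, as an engineer would, in place of code of your own. Each camera call takes 0.05 s, during which the arm holds its last target. There are 200 camera calls.

### The job

Close the clay extruder: take the cap with the straight bar handle out of the wooden rest, push it into the mouth of the upright barrel with its two lugs through the two slots, pressing against the spring until its flange is flush on the rim, and give it a quarter turn clockwise (seen from above) up to the stop. Finish while still gripping the cap and holding it pressed flush and fully turned; do not let go, for the spring would lift it. Leave the round-knob cap, the slip jar, the wooden rib and the guide stick where they are.

Things in the scene. Friction and masses are not known exactly. Their poses are not given: they have to be found in the camera images.
- bar_cap: bare aluminium bayonet cap, about 0.18 kg, upright in a hole of the wooden rest. Origin: centre of its underside, z up. Shank 26 mm in diameter, z = 0 to 26 mm; at its foot (z = 0 to 7 mm) two lugs, one each side, along the cap's x, 40 mm tip to tip, 8 mm wide; flange 60 mm in diameter, z = 26 to 32 mm; bar handle above. A half turn gives the same shape.
- bar_cap_handle (a point): point on the cap's axis in its straight bar handle, 55 mm above the cap's origin, a good TCP height for the grasp. The bar is 46 mm long along the cap's x (in line with the lugs), 16 mm wide along y, and reaches from 32 to 66 mm above the origin; grip it across its width.
- bar_cap_seat (a point): centre of the underside of the bar cap's flange, 26 mm above the cap's origin; the face that comes to lie on the barrel's rim
- barrel: clay extruder, fixed to the bench: steel barrel 68 mm in diameter standing upright on a grey base plate 130 x 110 x 12 mm, mouth up. Origin: centre of the plate's underside, z up; rim at z = 120 mm. Two slots in the mouth lie along the barrel's x; two small ribs outside, just below the rim, 92 mm over both, are in line with them.
- barrel_rim (a point): centre of the mouth, at rim height, barrel's axes. Round bore 31 mm in diameter; two slots along x, 12 mm wide, 45 mm end to end. Lip 13 mm thick: once the flange is under 6 mm from the rim the lugs can turn under it, clockwise from above only, about 93 degrees to a stop (lugs along the barrel's y). Let go there, the cap is lifted to 6 mm by the spring.
- follower (a joint): travel in m of the spring-loaded rubber disc (25 mm in diameter) inside the mouth, 0 at rest with its face 10 mm below the rim, growing as it is pushed down; 0.016 with the cap flush. The spring pushes up with 3.2 N at the start and 0.4 N more per mm, so 9.6 N with the cap flush.
- rest: light wooden block, 105 x 205 x 34 mm (x, y, z), fixed to the bench, origin at the centre of its underside, with two round holes 49 mm in diameter at y = -50 and +50 mm; a cap hangs by its flange in each, so the flange underside is 34 mm above the bench
- knob_cap: another bare aluminium cap in the other hole of the rest, with a round knob 30 mm in diameter in place of the bar and no lugs, flange 60 mm in diameter, 56 mm tall; origin at the centre of its underside; leave it alone
- slip_jar: bystander: lidded jar 72 mm in diameter and 85 mm tall standing near the back of the bench; origin at the centre of its underside
- wood_rib: bystander: flat wooden rib about 105 x 45 x 6 mm lying in front of the robot; origin near its middle, on its underside
- guide_stick: bystander: flat wooden stick 300 x 28 x 8 mm lying near the back of the bench; origin at the centre of its underside
Things that resemble listed ones, but are neither listed nor needed, are in the scene too. Leave any yellow look-alike of the bar_cap alone. Leave any orange look-alike of the barrel alone.

How it is judged:
By the outcome, as a careful person would: the job done as asked, in the order asked, and still so for the second after the job is handed in, while the arm keeps its last pose, push and grip.
It also fails if it takes over 48 s, if anything falls off the work surface, if the arm or the gripper's body presses on something with over 40 N, if the wrist force passes 120 N, or if a joint passes its speed limit or range.

## Working session

There is one attempt and no reset: what is moved stays moved. The work goes in short steps, Python scripts to look and compute and a tool call to move; the robot and the scene stay as the last step left them, time stands still between calls to the robot, and variables do not carry over. Pictures are saved under pics/ and viewed, at most 10 in all, crops included, and the job is handed in when it is done.

Besides the shell and the picture viewer there is one more tool, called after "Call:" by a JSON object that holds its "name" and its "arguments". carry_out: Moves the arm, as the interface text tells. Its arguments: {"type":"object","properties":{"steps":{"type":"array","items":{"type":"array"}},"force":{"type":"number"}},"required":["steps"]}

```bash
mkdir -p pics; ls
cat > h.py <<'E'
import numpy as np, cv2
from scipy.spatial.transform import Rotation as R
from workcell import env
def rot(q): return R.from_quat([q[1],q[2],q[3],q[0]])
def snap(n):
    c=env.get_calibration(n); im,d=env.read_camera(n)
    np.savez(f'{n}.npz',im=im,d=d,c=np.array([c],dtype=object)); return im,d,c
def load(n):
    z=np.load(f'{n}.npz',allow_pickle=True); return z['im'],z['d'],z['c'][0]
def pts(c,u,v,d):
    u,v,d=map(np.asarray,(u,v,d)); p=np.stack([(u-c['cx'])/c['fx']*d,-(v-c['cy'])/c['fy']*d,-d],-1)
    return rot(c['orientation']).apply(p.reshape(-1,3)).reshape(p.shape)+c['origin']
def atz(c,u,v,z):
    r=pts(c,u,v,1.)-c['origin']; return c['origin']+r*(z-c['origin'][2])/r[2]
def save(im,n,crop=None,s=1):
    if crop: im=im[crop[1]:crop[3],crop[0]:crop[2]]
    cv2.imwrite(f'pics/{n}.png',cv2.cvtColor(cv2.resize(im,None,fx=s,fy=s,interpolation=cv2.INTER_CUBIC),cv2.COLOR_RGB2BGR))
E
python3 - <<'E'
from h import *
im,d,c=snap('top'); print(c); save(im,'top',s=1.5)
im,d,c=snap('scene'); print(c); save(im,'scene',s=1.5)
print(env.get_state())
E
```

```text
pics
{'fx': 389.85401265754797, 'fy': 389.85401265754797, 'cx': 250.75330295418095, 'cy': 189.20421050555797, 'origin': array([0.41355195, 0.02275751, 0.96353869]), 'orientation': array([ 0.72385089,  0.07367674, -0.0741843 , -0.68198851])}
{'fx': 395.6442542967045, 'fy': 395.6442542967045, 'cx': 250.94195289127728, 'cy': 192.16754635989764, 'origin': array([1.0703855 , 0.60465534, 0.75572008]), 'orientation': array([0.30565035, 0.14065976, 0.38916372, 0.85752218])}
{'clock': 0.1, 'joint_pos': array([-1.25657484e+00,  3.13963558e-01,  4.51116177e-02,  1.30360000e+00,
       -2.76134917e-05,  1.43120161e+00]), 'qvel': array([-1.05015008e-03,  1.92950799e-05,  1.84994617e-03, -5.41387230e-04,
        1.32988874e-04,  1.36081268e-03]), 'tau': array([ 3.08423259e-03, -4.81727028e+01,  2.99241507e+01,  1.28586733e-02,
       -8.47670435e-05, -1.83579232e-06]), 'tcp_pos': array([ 0.25193633, -0.51640545,  0.24918403]), 'orientation': array([-8.23447636e-04,  9.74366286e-01,  2.24965896e-01, -8.59408022e-05]), 'wrist_force': array([-0.00112681,  0.13248837,  0.78555731]), 'ft_torque': array([-0.03331908,  0.0273099 ,  0.0320666 ]), 'grip_force': 0.0, 'finger_gap': 0.08532955302469099}
```

View pics/top.png

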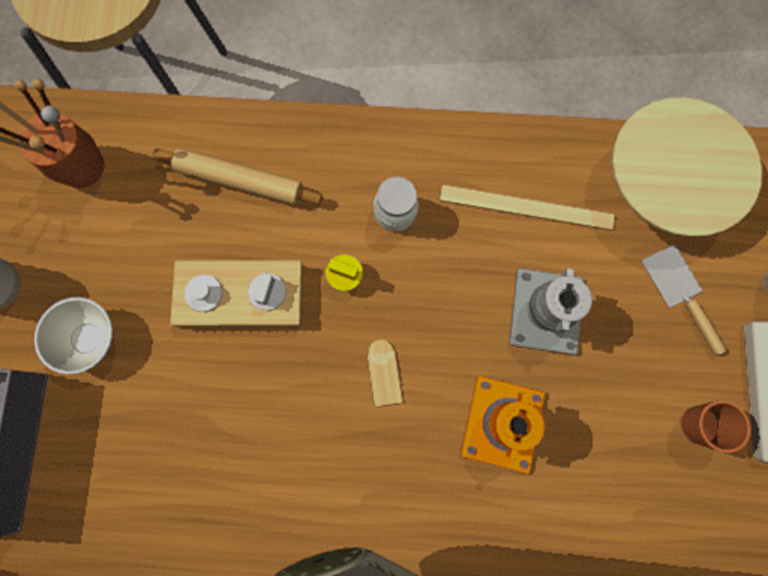

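View pics/scene.png

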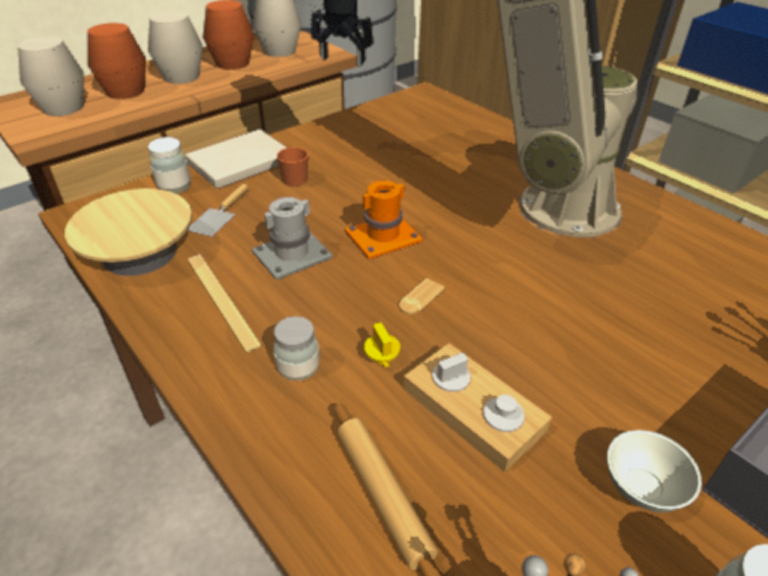

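The top picture shows two grey caps in the rest: one with a bar at (267,291) and one with a round knob at (203,292). There is also a yellow bar cap outside the rest at (344,272). The bare aluminium cap with the straight bar in the rest is the one meant. For the barrel, the grey steel one is at (567,300) and an orange look-alike at (518,426), so I take the grey one. An enlarged crop will confirm both.

Run:
```python
from h import *
im,d,c=load('top')
a=cv2.resize(im[165:225,140:210],None,fx=5.5,fy=5.5,interpolation=cv2.INTER_CUBIC)
b=cv2.resize(im[175:235,340:410],None,fx=5.5,fy=5.5,interpolation=cv2.INTER_CUBIC)
save(np.hstack([a,b]),'crop1')
v,u=np.mgrid[:384,:512]; P=pts(c,u,v,d)
def rep(n,m):
    q=P[m]; 
    (ct,sz,an)=cv2.minAreaRect((q[:,:2]*1000).astype(np.float32)); print(n,m.sum(),q.mean(0).round(4),'rect',np.round(ct,1),np.round(sz,1),round(an,1))
def win(x0,y0,x1,y1): return (u>=x0)&(u<=x1)&(v>=y0)&(v<=y1)
Z=P[...,2]
w=win(162,176,195,214)
rep('bar',w&(Z>.066)&(Z<.085)); rep('flange',w&(Z>.038)&(Z<.085))
rep('rest',win(110,168,205,222)&(Z>.027)&(Z<.039))
w=win(335,175,400,240)
rep('rim',w&(Z>.113)&(Z<.13)); rep('plate',w&(Z>.006)&(Z<.02));
```

```text
bar 146 [0.5866 0.2036 0.0736] rect [586.9 204.2] [16.6 45.4] 77.4
flange 451 [0.5841 0.2017 0.0525] rect [590.  204.7] [90.8 58.4] 18.5
rest 2869 [0.5827 0.254  0.0341] rect [583.8 254.9] [105.2 206.1] 3.4
rim 643 [ 0.5871 -0.2538  0.1203] rect [ 588.2 -254.1] [72.1 67.2] 36.4
plate 1240 [ 0.5746 -0.2398  0.0132] rect [ 596.2 -262.6] [127.5 161.6] 82.1
```

View pics/crop1.png

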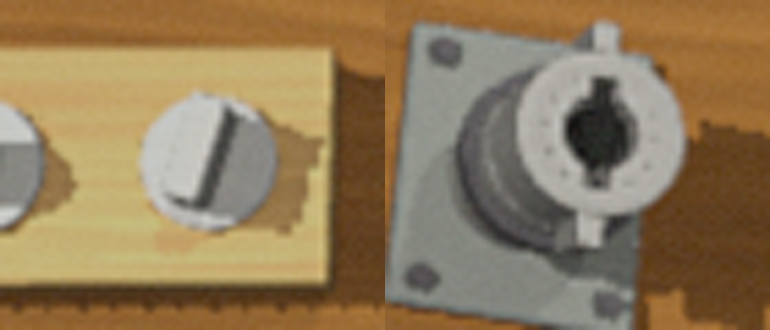

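The crop confirms it. On the left is the aluminium cap with the straight bar in the rest's right-hand hole, with its bar from crop (185,200) to (235,110). On the right is the steel barrel, with slots at crop (603,85) and (598,180) and ribs at (605,35) and (590,230). Next I'll get the wrist camera geometry and write a move helper.

```bash
cat >> h.py <<'E'
import json
def toolrot(psi): # tool down, tool x at world angle psi (deg)
    a=np.radians(psi); return R.from_matrix(np.array([[np.cos(a),np.sin(a),0],[np.sin(a),-np.cos(a),0],[0,0,-1.]]))
# commanded pose kept as x,y,z,psi
def cmd(): return np.array(json.load(open('cmd.json')))
def setcmd(p): json.dump(list(map(float,p)),open('cmd.json','w'))
def to(p):  # row (turn about tool z deg, shift cm) from the commanded pose
    q=cmd(); s=toolrot(q[3]).inv().apply(np.array(p[:3])-q[:3])*100; t=-(p[3]-q[3]); print('turnz',round((t+180)%360-180,2),'shift',s.round(2))
def done(tz,s): # record the last row of a call
    q=cmd(); setcmd(list(q[:3]+toolrot(q[3]).apply(np.array(s)/100))+[q[3]-tz])
E
python3 - <<'E'
from h import *
s=env.get_state(); M=rot(s['orientation']); print(M.as_matrix().round(3))
psi=2*np.degrees(np.arctan2(.224966,.974366)); print(psi); setcmd([.252,-.517,.25,psi])
c=env.get_calibration('wrist'); print(M.inv().apply(c['origin']-s['tcp_pos']), (M.inv()*rot(c['orientation'])).as_matrix().round(3),c['fx'])
to([.52,-.25,.30,90]); to([.588,-.254,.30,90]);to([.588,-.254,.30,180])
E
```

```text
[[ 0.899  0.438 -0.001]
 [ 0.438 -0.899  0.002]
 [ 0.    -0.002 -1.   ]]
26.001773532060604
[ 0.07535779 -0.00021065 -0.12437202] [[ 0.001  0.955  0.296]
 [ 1.    -0.001  0.001]
 [ 0.001  0.296 -0.955]] 268.0068401844187
turnz -64.0 shift [ 35.79 -12.25  -5.  ]
turnz -64.0 shift [41.73 -8.91 -5.  ]
turnz -154.0 shift [41.73 -8.91 -5.  ]
```

Call:
{"name": "carry_out", "arguments": {"steps": [[[0,0,-10],[6,-1.2,0],0],[[0,0,-20],[12,-2.5,0],0],[[0,0,-30],[18,-3.8,0],0],[[0,0,-40],[24,-5.1,0],0],[[0,0,-50],[30,-6.4,0],0],[[0,0,-60],[36,-7.7,0],0],[[0,0,-64],[41.7,-8.9,0],0],[[0,0,-64],[41.7,-8.9,0],0]], "force": 60}}

```text
clock: 1.1
tcp_pos: [0.5903, -0.2507, 0.2487]
orientation: [-0.001, 0.705, 0.709, 0.0]
wrist_force: [-1.1, -0.6, -0.5]
finger_gap: 0.0855
grip_force: 0.0
```

Run:
```python
from h import *
done(-64,[41.7,-8.9,0]); print(cmd())
s=env.get_state(); print(s['tcp_pos'],s['joint_pos'].round(3),np.abs(s['qvel']).max())
im,d,c=snap('wrist'); save(im,'w1',s=1.5)
v,u=np.mgrid[:384,:512]; P=pts(c,u,v,d); Z=P[...,2]
m=(Z>.117)&(Z<.127)&(np.hypot(P[...,0]-.588,P[...,1]+.254)<.06)
q=P[m]; print(m.sum(),q.mean(0))
ct,sz,an=cv2.minAreaRect((q[:,:2]*1000).astype(np.float32)); print(ct,sz,an, np.median(q[:,2]))
```

```text
[ 0.58777395 -0.25419617  0.25       90.00177353]
[ 0.59027448 -0.25071207  0.24871293] [-5.270e-01  4.480e-01  2.410e-01  1.365e+00  1.000e-03  1.038e+00] 0.06497019357120588
2849 [ 0.58939216 -0.25111279  0.1201578 ]
(589.3170776367188, -252.7969207763672) (67.69673156738281, 72.43049621582031) 41.8900260925293 0.12029307476285106
```

View pics/w1.png

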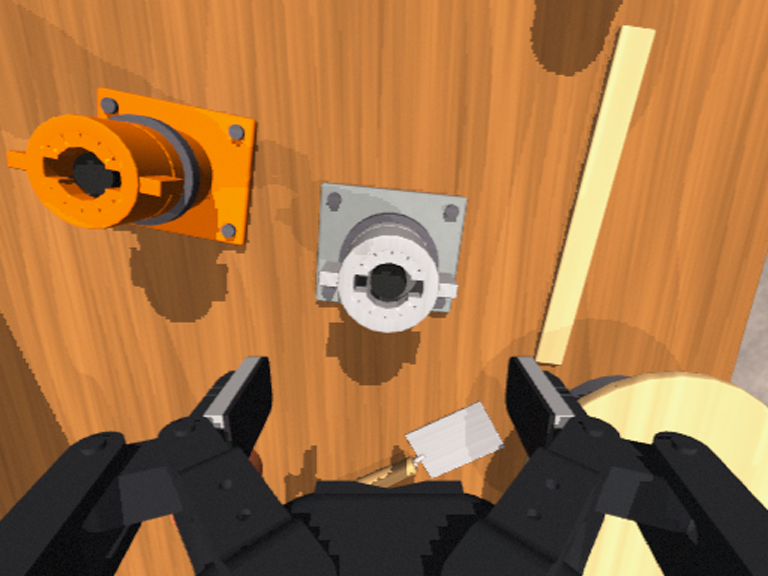

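The wrist picture shows the steel barrel's mouth at (388,283), with slots at (361,282) and (418,286). The orange look-alike is at (95,170). I'll fit the hole in the rim plane, then turn and look again to cancel out calibration bias.

```bash
cat >> h.py <<'E'
def plane(c,z,shape=(384,512)):
    v,u=np.mgrid[:shape[0],:shape[1]]; r=pts(c,u,v,np.ones(shape))-c['origin']
    return c['origin']+r*((z-c['origin'][2])/r[...,2])[...,None]
def mouth(n,d,c,g):
    v,u=np.mgrid[:384,:512]; Z=pts(c,u,v,d)[...,2]; Q=plane(c,.12)
    near=np.hypot(Q[...,0]-g[0],Q[...,1]-g[1])
    m=((np.abs(Z-.12)>.005)|(d==0))&(near<.028)
    k,l=cv2.connectedComponents(m.astype(np.uint8)); b=max(range(1,k),key=lambda i:(l==i).sum()); m=l==b
    q=Q[m][:,:2]; w,V=np.linalg.eigh(np.cov(q.T)); a=np.degrees(np.arctan2(V[1,1],V[0,1]))
    f=(np.abs(Z-.12)<.003)&(near<.045); h=Q[f][:,:2]
    t=(q-q.mean(0))@V; print(n,'hole',m.sum(),q.mean(0).round(4),'mid',((q@V).max(0)/2+(q@V).min(0)/2)@V.T,'angle',round((a+90)%180-90,2),'ext',np.ptp(t,0).round(4),'rimZ',np.median(Z[f]).round(4))
E
python3 - <<'E'
from h import *
im,d,c=load('top'); mouth('top',d,c,(.588,-.254))
im,d,c=snap('wrist'); mouth('w',d,c,(.588,-.253)); print(env.get_state()['tcp_pos'])
E
```

```text
top hole 172 [ 0.5876 -0.2545] mid [ 0.58695282 -0.25590276] angle -3.04 ext [0.031  0.0434] rimZ 0.1206
w hole 847 [ 0.5894 -0.2518] mid [ 0.58947821 -0.25229085] angle -4.75 ext [0.0291 0.0441] rimZ 0.1203
[ 0.5877833  -0.25342182  0.24915686]
```

Call:
{"name": "carry_out", "arguments": {"steps": [[[0,0,-10],[0,0,0],0],[[0,0,-20],[0,0,0],0],[[0,0,-30],[0,0,0],0],[[0,0,-40],[0,0,0],0],[[0,0,-50],[0,0,0],0],[[0,0,-60],[0,0,0],0],[[0,0,-70],[0,0,0],0],[[0,0,-77],[0,0,0],0]]}}

```text
clock: 2.2
tcp_pos: [0.5862, -0.2558, 0.2501]
orientation: [-0.0, 0.113, 0.994, -0.0]
wrist_force: [1.0, -0.2, -0.2]
finger_gap: 0.0853
grip_force: 0.0
```

Run:
```python
from h import *
done(-77,[0,0,0]); print(cmd())
for i in range(2):
    s=env.get_state(); im,d,c=snap('wrist'); mouth('w',d,c,(.588,-.253)); print(s['tcp_pos'],s['joint_pos'].round(3))
to([.587,.204,.22,167])
```

```text
[  0.58777395  -0.25419617   0.25       167.00177353]
w hole 856 [ 0.5882 -0.2528] mid [ 0.58846337 -0.25282272] angle -4.44 ext [0.0302 0.0436] rimZ 0.1202
[ 0.58622141 -0.25575556  0.25009697] [-0.537  0.444  0.237  1.365 -0.    -0.311]
w hole 862 [ 0.5883 -0.2529] mid [ 0.58859956 -0.25278443] angle -5.3 ext [0.0302 0.0438] rimZ 0.1202
[ 0.58626748 -0.25575308  0.25008735] [-0.537  0.444  0.238  1.365 -0.    -0.314]
turnz 0.0 shift [10.38 44.63  3.  ]
```

Call:
{"name": "carry_out", "arguments": {"steps": [[[0,0,0],[1.4,6,0],0],[[0,0,0],[2.8,12,0],0],[[0,0,0],[4.2,18,0.5],30],[[0,0,0],[5.6,24,1],60],[[0,0,0],[7,30,1.5],80],[[0,0,0],[8.4,36,2],80],[[0,0,0],[9.8,42,2.5],80],[[0,0,0],[10.4,44.6,3],80]]}}

```text
clock: 3.3
tcp_pos: [0.5862, 0.2059, 0.2199]
orientation: [0.0, 0.114, 0.994, 0.0]
wrist_force: [0.3, -0.2, -0.2]
finger_gap: 0.0585
grip_force: 0.0
```

```bash
cat >> h.py <<'E'
def bar(n,d,c,g):
    v,u=np.mgrid[:384,:512]; P=pts(c,u,v,d); Z=P[...,2]
    near=np.hypot(P[...,0]-g[0],P[...,1]-g[1])<.032
    b=near&(np.abs(Z-.074)<.004); q=P[b][:,:2]; r=cv2.minAreaRect((q*1000).astype(np.float32))
    w,V=np.linalg.eigh(np.cov(q.T)); a=np.degrees(np.arctan2(V[1,1],V[0,1]))
    print(n,'bar',b.sum(),q.mean(0).round(4),'rect',np.round(r[0],1),np.round(r[1],1),'pca',round((a+90)%180-90,2),'z',np.median(Z[b]).round(4))
    f=near&(np.abs(Z-.040)<.003); q=P[f][:,:2]; print('  flange',f.sum(),cv2.minEnclosingCircle((q*1000).astype(np.float32)),np.median(Z[f]).round(4))
E
python3 - <<'E'
from h import *
done(0,[10.4,44.6,3]); print(cmd())
im,d,c=load('top'); bar('top',d,c,(.587,.204))
for i in range(2):
    s=env.get_state(); im,d,c=snap('wrist'); bar('w',d,c,(.587,.204)); print(s['tcp_pos'],s['finger_gap'])
save(im,'w2',s=1.5)
E
```

```text
[  0.58675346   0.20376776   0.22       167.00177353]
top bar 138 [0.5866 0.2039] rect [586.9 204.2] [16.6 45.4] pca -12.02 z 0.0739
  flange 265 ((587.08447265625, 204.35707092285156), 29.762060165405273) 0.04
w bar 648 [0.5875 0.2069] rect [588.4 206.5] [15.9 45.3] pca -11.89 z 0.0742
  flange 1304 ((588.734619140625, 206.37396240234375), 29.846927642822266) 0.0403
[0.58621567 0.20594805 0.21989135] 0.05853725618252459
w bar 647 [0.5875 0.2069] rect [588.9 206.3] [15.7 46.1] pca -11.95 z 0.0742
  flange 1315 ((588.5278930664062, 206.42718505859375), 29.691198348999023) 0.0404
[0.58585138 0.20789436 0.21898981] 0.05856449734305564
```

View pics/w2.png

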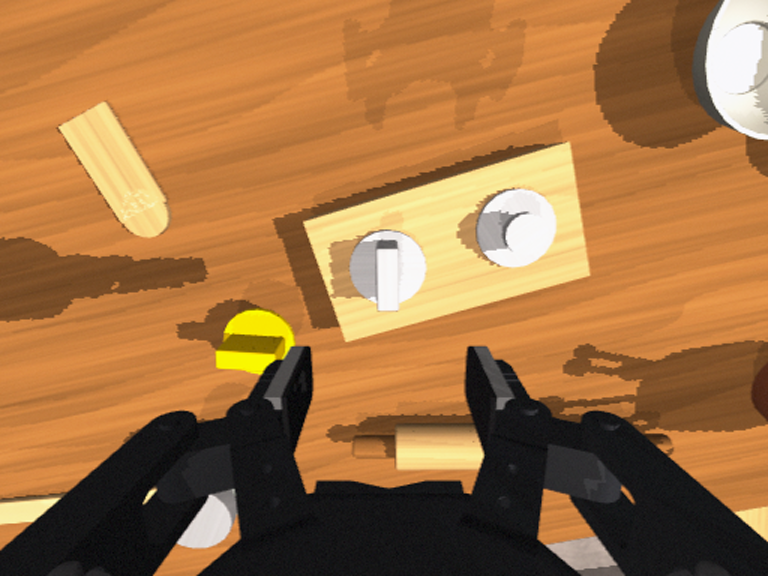

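The bar cap is at (388,275), bar upright in the picture and centred between the fingers. The knob cap is at (517,228) and the yellow look-alike at (255,338). The TCP readings jitter, so I'll check the noise and work in the tool frame.

Run:
```python
from h import *
T=toolrot(cmd()[3])
for i in range(6):
    s=env.get_state(); c=env.get_calibration('wrist'); im,d,c=snap('wrist')
    print(s['clock'],s['tcp_pos'].round(4),'cam-cmd in tool',T.inv().apply(c['origin']-cmd()[:3]).round(4),s['qvel'].round(3)[:3], s['joint_pos'].round(4))
print((T.inv()*rot(c['orientation'])).as_matrix().round(3))
bar('w',d,c,(.588,.206))
```

```text
3.4 [0.586  0.2057 0.2192] cam-cmd in tool [ 0.076   0.0021 -0.1236] [-0.051 -0.015 -0.006] [2.0830e-01 4.1390e-01 1.1680e-01 1.2749e+00 3.0000e-04 4.3490e-01]
3.45 [0.5863 0.2041 0.2195] cam-cmd in tool [ 0.0754  0.0007 -0.124 ] [-0.04  -0.01  -0.002] [ 2.0600e-01  4.1330e-01  1.1670e-01  1.2752e+00 -5.0000e-04  4.3370e-01]
3.5 [0.5866 0.2031 0.2199] cam-cmd in tool [ 7.500e-02 -1.000e-04 -1.242e-01] [-0.027 -0.007  0.   ] [ 2.0440e-01  4.1280e-01  1.1670e-01  1.2754e+00 -6.0000e-04  4.3320e-01]
3.55 [0.5869 0.2026 0.2201] cam-cmd in tool [ 0.0746 -0.0005 -0.1244] [-0.015 -0.005  0.002] [ 2.0340e-01  4.1250e-01  1.1680e-01  1.2753e+00 -6.0000e-04  4.3290e-01]
3.6 [0.587  0.2023 0.2202] cam-cmd in tool [ 0.0744 -0.0008 -0.1246] [-0.007 -0.003  0.002] [ 2.0290e-01  4.1230e-01  1.1690e-01  1.2753e+00 -5.0000e-04  4.3270e-01]
3.65 [0.5871 0.2022 0.2203] cam-cmd in tool [ 0.0743 -0.0008 -0.1246] [-0.001 -0.001  0.   ] [ 2.0260e-01  4.1230e-01  1.1700e-01  1.2753e+00 -4.0000e-04  4.3260e-01]
[[-0.002  0.956  0.293]
 [ 1.     0.002  0.001]
 [ 0.     0.293 -0.956]]
w bar 642 [0.5878 0.2067] rect [588.9 206.2] [15.6 46.3] pca -12.36 z 0.0742
  flange 1336 ((588.9931640625, 206.4540252685547), 29.965980529785156) 0.0404
```

Run:
```python
from h import *
to([.589,.207,.063,168])
```

```text
turnz -1.0 shift [-0.15  0.37 15.7 ]
```

Call:
{"name": "carry_out", "arguments": {"steps": [[[0,0,-1],[-0.1,0.4,3],80],[[0,0,-1],[-0.1,0.4,6],80],[[0,0,-1],[-0.1,0.4,9],80],[[0,0,-1],[-0.1,0.4,11],80],[[0,0,-1],[-0.1,0.4,12.5],80],[[0,0,-1],[-0.1,0.4,13.5],80],[[0,0,-1],[-0.1,0.4,13.5],80],[[0,0,-1],[-0.1,0.4,13.5],80]]}}

```text
clock: 4.7
tcp_pos: [0.5893, 0.2076, 0.0858]
orientation: [0.001, 0.105, 0.995, 0.0]
wrist_force: [0.1, -0.5, -0.3]
finger_gap: 0.058
grip_force: 0.0
```

Run:
```python
from h import *
done(-1,[-.1,.4,13.5]); print(cmd())
s=env.get_state(); im,d,c=snap('wrist'); bar('w',d,c,(.589,.206)); print(s['tcp_pos'].round(4),s['joint_pos'].round(3), s['qvel'].round(3)[:3])
to([.589,.207,.063,168])
```

```text
[5.88627519e-01 2.07440346e-01 8.50000000e-02 1.68001774e+02]
w bar 2171 [0.5872 0.2067] rect [588.6 206.9] [46.1 60.7] pca -12.12 z 0.0742
  flange 3575 ((588.8157348632812, 206.65911865234375), 30.03731918334961) 0.0403
[0.5893 0.2076 0.0858] [ 0.21   0.498 -0.09   0.981 -0.     0.42 ] [ 0.003 -0.004  0.004]
turnz 0.0 shift [-0.05 -0.04  2.2 ]
```

Call:
{"name": "carry_out", "arguments": {"steps": [[[0,0,0],[0,-0.1,1],80],[[0,0,0],[0,-0.1,1.8],80],[[0,0,0],[0,-0.1,2.2],80],[[0,0,0],[0,-0.1,2.2],80],[[0,0,0],[0,-0.1,2.2],150],[[0,0,0],[0,-0.1,2.2],200],[[0,0,0],[0,-0.1,2.2],255],[[0,0,0],[0,-0.1,2.2],255]], "force": 70}}

```text
clock: 5.75
tcp_pos: [0.5889, 0.2067, 0.0635]
orientation: [0.0, 0.105, 0.995, 0.0]
wrist_force: [0.1, 0.1, 2.1]
finger_gap: 0.0149
grip_force: 68.7
```

Run:
```python
from h import *
done(0,[0,-.1,2.2]); print(cmd())
s=env.get_state(); im,d,c=snap('wrist'); bar('w',d,c,(.589,.206)); print(s['tcp_pos'].round(4),s['wrist_force'],s['finger_gap'],s['grip_force'])
```

```text
[5.88419637e-01 2.06462192e-01 6.30000000e-02 1.68001774e+02]
w bar 3060 [0.5859 0.2075] rect [589.2 206.6] [42.5 41.3] pca -12.1 z 0.0742
  flange 2599 ((588.8453369140625, 206.91273498535156), 29.690677642822266) 0.0403
[0.5889 0.2067 0.0635] [0.09638444 0.08062352 2.06434279] 0.014942594421854978 68.74242067337036
```

Call:
{"name": "carry_out", "arguments": {"steps": [[[0,0,0],[0,0,-2],255],[[0,0,0],[0,0,-5],255],[[0,0,0],[0,0,-9],255],[[0,0,0],[0,0,-13],255],[[0,0,0],[0,0,-17],255],[[0,0,0],[0,0,-19],255],[[0,0,0],[0,0,-19],255],[[0,0,0],[0,0,-19],255]]}}

```text
clock: 6.8
tcp_pos: [0.5878, 0.2064, 0.2512]
orientation: [-0.001, 0.105, 0.995, -0.0]
wrist_force: [-0.1, 1.5, -2.8]
finger_gap: 0.0146
grip_force: 68.3
```

Run:
```python
from h import *
done(0,[0,0,-19]); print(cmd())
s=env.get_state(); im,d,c=snap('wrist'); print(s['tcp_pos'].round(4),s['wrist_force'],s['finger_gap'],s['grip_force'])
save(im,'w3',s=1.5); to([.5884,-.253,.253,175.2]); to([.5884,-.253,.203,175.2])
```

```text
[  0.58841964   0.20646219   0.253      168.00177353]
[0.5878 0.2064 0.2512] [-0.10193019  1.50169064 -2.82627998] 0.014559628616889897 68.272043466568
turnz -7.2 shift [ -9.55 -44.94   0.  ]
turnz -7.2 shift [ -9.55 -44.94   5.  ]
```

View pics/w3.png

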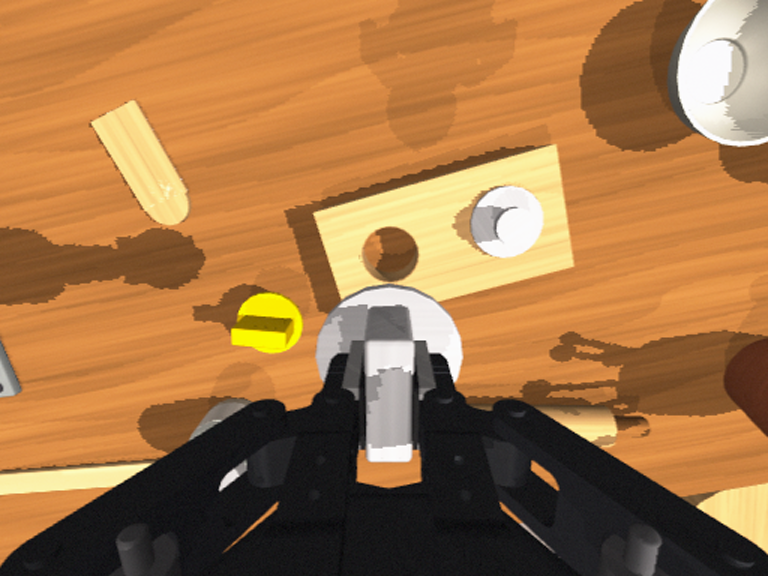

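The cap is out of its hole (390,253) and held square by its bar, with the flange centred at (389,345) between the pads. Now to carry it over the barrel.

Call:
{"name": "carry_out", "arguments": {"steps": [[[0,0,-1],[-1.2,-5.7,0],255],[[0,0,-2],[-2.4,-11.4,0],255],[[0,0,-3],[-3.7,-17.2,0],255],[[0,0,-4],[-4.9,-23,0],255],[[0,0,-5],[-6.1,-28.8,0],255],[[0,0,-6],[-7.4,-34.6,0],255],[[0,0,-7],[-8.6,-40.4,0],255],[[0,0,-7.2],[-9.5,-44.9,0],255]]}}

```text
clock: 7.85
tcp_pos: [0.5871, -0.2545, 0.251]
orientation: [-0.001, 0.042, 0.999, 0.001]
wrist_force: [0.7, 0.7, -2.9]
finger_gap: 0.0149
grip_force: 68.8
```

Call:
{"name": "carry_out", "arguments": {"steps": [[[0,0,0],[0,0,1],255],[[0,0,0],[0,0,2],255],[[0,0,0],[0,0,3],255],[[0,0,0],[0,0,4],255],[[0,0,0],[0,0,5],255],[[0,0,0],[0,0,5.5],255],[[0,0,0],[0,0,5.5],255],[[0,0,0],[0,0,5.5],255]]}}

```text
clock: 8.85
tcp_pos: [0.5883, -0.2525, 0.1984]
orientation: [0.0, 0.042, 0.999, -0.0]
wrist_force: [-0.6, 0.1, -3.3]
finger_gap: 0.0148
grip_force: 68.9
```

Run:
```python
from h import *
done(-7.2,[-9.5,-44.9,0]); done(0,[0,0,5.5]); print(cmd())
s=env.get_state(); im,d,c=snap('wrist'); print(s['tcp_pos'].round(4),s['wrist_force'],s['finger_gap'],s['qvel'].round(3)[:3],s['joint_pos'].round(3))
im2,d2,c2=snap('scene')
a=cv2.resize(im[130:384,130:390],(400,390),interpolation=cv2.INTER_CUBIC); b=cv2.resize(im2[80:200,130:253],(400,390),interpolation=cv2.INTER_CUBIC)
save(np.hstack([a,b]),'w4')
M=rot(s['orientation']).as_matrix(); print(M.round(4)); print('psi',np.degrees(np.arctan2(M[1,0],M[0,0])))
q=cmd(); to([.5884,-.253,q[2],175.2])
```

```text
[  0.58800552  -0.2524777    0.198      175.20177353]
[ 0.5883 -0.2525  0.1984] [-0.55918782  0.06763045 -3.29589861] 0.014813114537814859 [-0.001 -0.002  0.003] [-0.531  0.457  0.133  1.245 -0.    -0.447]
[[-9.965e-01  8.370e-02  7.000e-04]
 [ 8.370e-02  9.965e-01 -5.000e-04]
 [-8.000e-04 -4.000e-04 -1.000e+00]]
psi 175.1974128095511
turnz 0.0 shift [-0.04 -0.05  0.  ]
```

View pics/w4.png

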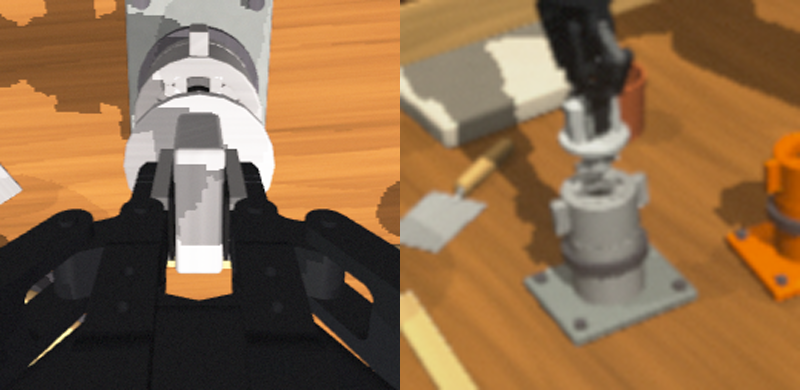

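The cap hangs 23 mm above the mouth. The bar, slot (199,85) and rib (200,40) line up in the crop. I'll lower it gently to just short of the follower.

Call:
{"name": "carry_out", "arguments": {"steps": [[[0,0,0],[0,0,0.7],255],[[0,0,0],[0,0,1.4],255],[[0,0,0],[0,0,1.9],255],[[0,0,0],[0,0,2.2],255],[[0,0,0],[0,0,2.5],255],[[0,0,0],[0,0,2.8],255],[[0,0,0],[0,0,3.1],255],[[0,0,0],[0,0,3.1],255]]}}

```text
clock: 9.95
tcp_pos: [0.5879, -0.2523, 0.1667]
orientation: [-0.0, 0.042, 0.999, 0.0]
wrist_force: [-0.8, -0.6, -2.0]
finger_gap: 0.0149
grip_force: 69.0
```

Run:
```python
from h import *
done(0,[0,0,3.1]); print(cmd())
s=env.get_state(); print(s['tcp_pos'].round(4),s['wrist_force'],s['ft_torque'],s['finger_gap'])
```

```text
[ 5.88005516e-01 -2.52477704e-01  1.67000000e-01  1.75201774e+02]
[ 0.5879 -0.2523  0.1667] [-0.75354853 -0.64359511 -1.96570126] [0.01396773 0.01630627 0.05257518] 0.014872484728102302
```

The lugs are 8 mm into the slots with no resistance. Now I'll press down to flush.

Call:
{"name": "carry_out", "arguments": {"steps": [[[0,0,0],[0,0,0.3],255],[[0,0,0],[0,0,0.6],255],[[0,0,0],[0,0,0.9],255],[[0,0,0],[0,0,1.2],255],[[0,0,0],[0,0,1.5],255],[[0,0,0],[0,0,1.7],255],[[0,0,0],[0,0,1.8],255],[[0,0,0],[0,0,1.8],255]]}}

```text
clock: 10.95
tcp_pos: [0.5884, -0.2525, 0.1497]
orientation: [0.001, 0.042, 0.999, -0.0]
wrist_force: [-1.2, 0.6, 6.5]
finger_gap: 0.0147
grip_force: 70.3
```

Run:
```python
from h import *
done(0,[0,0,1.8]); print(cmd())
s=env.get_state(); print(s['tcp_pos'].round(4),s['wrist_force'],s['ft_torque'],s['finger_gap'])
```

```text
[ 5.88005516e-01 -2.52477704e-01  1.49000000e-01  1.75201774e+02]
[ 0.5884 -0.2525  0.1497] [-1.21809086  0.59751256  6.54877303] [ 0.22842203  0.34598557 -0.03331356] 0.014743812600962162
```

Call:
{"name": "carry_out", "arguments": {"steps": [[[0,0,0],[0,0,0.05],255],[[0,0,0],[0,0,0.1],255],[[0,0,0],[0,0,0.15],255],[[0,0,0],[0,0,0.2],255],[[0,0,0],[0,0,0.2],255],[[0,0,0],[0,0,0.2],255],[[0,0,0],[0,0,0.2],255],[[0,0,0],[0,0,0.2],255]]}}

```text
clock: 11.95
tcp_pos: [0.5884, -0.2525, 0.1494]
orientation: [0.001, 0.042, 0.999, -0.001]
wrist_force: [-3.9, 2.2, 13.8]
finger_gap: 0.0149
grip_force: 71.4
```

Run:
```python
from h import *
done(0,[0,0,.2]); print(cmd())
s=env.get_state(); print(s['tcp_pos'].round(4),s['wrist_force'],s['ft_torque'],s['finger_gap'])
```

```text
[ 5.88005516e-01 -2.52477704e-01  1.47000000e-01  1.75201774e+02]
[ 0.5884 -0.2525  0.1494] [-3.90190869  2.20934363 13.81152511] [0.51098991 0.96307236 0.04595757] 0.014949600367219863
```

The height has stopped changing while the force keeps rising, so the flange is flush on the rim. Now the clockwise turn, which is positive about the tool's z.

Call:
{"name": "carry_out", "arguments": {"steps": [[[0,0,4],[0,0,0],255],[[0,0,10],[0,0,0],255],[[0,0,16],[0,0,0],255],[[0,0,22],[0,0,0],255],[[0,0,28],[0,0,0],255],[[0,0,34],[0,0,0],255],[[0,0,40],[0,0,0],255],[[0,0,45],[0,0,0],255]]}}

```text
clock: 12.95
tcp_pos: [0.5891, -0.2537, 0.1495]
orientation: [0.002, 0.423, 0.906, -0.001]
wrist_force: [-2.9, -1.5, 13.1]
finger_gap: 0.015
grip_force: 71.1
```

```bash
cat >> h.py <<'E'
def st():
    s=env.get_state(); M=rot(s['orientation']).as_matrix(); print(cmd().round(4),s['tcp_pos'].round(4),'psi',np.degrees(np.arctan2(M[1,0],M[0,0])).round(2),s['wrist_force'].round(1),s['ft_torque'].round(2),s['finger_gap'].round(4),s['tau'].round(2),s['joint_pos'].round(3),'tilt',M[:2,2].round(4))
E
python3 - <<'E'
from h import *
done(45,[0,0,0]); st()
E
```

```text
Traceback (most recent call last):
  File "h.py", line 47, in st
    s=env.get_state(); M=rot(s['orientation']).as_matrix(); print(cmd().round(4),s['tcp_pos'].round(4),'psi',np.degrees(np.arctan2(M[1,0],M[0,0])).round(2),s['wrist_force'].round(1),s['ft_torque'].round(2),s['finger_gap'].round(4),s['tau'].round(2),s['joint_pos'].round(3),'tilt',M[:2,2].round(4))
                                                                                                                                                                                                              ^^^^^^^^^^^^^^^^^^^^^
AttributeError: 'float' object has no attribute 'round'
```

It turns freely with the same push, so I'll carry on to the stop.

Call:
{"name": "carry_out", "arguments": {"steps": [[[0,0,6],[0,0,0],255],[[0,0,12],[0,0,0],255],[[0,0,18],[0,0,0],255],[[0,0,24],[0,0,0],255],[[0,0,30],[0,0,0],255],[[0,0,36],[0,0,0],255],[[0,0,42],[0,0,0],255],[[0,0,44],[0,0,0],255]]}}

```text
clock: 13.95
tcp_pos: [0.589, -0.2539, 0.1495]
orientation: [0.003, 0.731, 0.683, -0.0]
wrist_force: [-2.3, -0.9, 12.4]
finger_gap: 0.015
grip_force: 71.0
```

```bash
sed -i "s/s\['finger_gap'\].round(4)/round(float(s['finger_gap']),4)/" h.py
python3 - <<'E'
from h import *
done(44,[0,0,0]); st()
E
```

```text
[ 0.588  -0.2525  0.147  86.2018] [ 0.589  -0.2539  0.1495] psi 86.08 [-2.3 -0.9 12.4] [-0.23  0.65  0.12] 0.015 [  1.52 -48.62  24.88  -0.75   0.79   0.  ] [-0.531  0.48   0.046  1.132 -0.002  1.108] tilt [ 0.0032 -0.004 ]
```

Call:
{"name": "carry_out", "arguments": {"steps": [[[0,0,1],[0,0,0.05],255],[[0,0,2],[0,0,0.05],255],[[0,0,3],[0,0,0.05],255],[[0,0,4],[0,0,0.05],255],[[0,0,5],[0,0,0.05],255],[[0,0,6],[0,0,0.05],255],[[0,0,6],[0,0,0.05],255],[[0,0,6],[0,0,0.05],255]]}}

```text
clock: 14.95
tcp_pos: [0.5897, -0.2542, 0.1495]
orientation: [0.003, 0.765, 0.644, 0.0]
wrist_force: [-0.6, -2.6, 13.1]
finger_gap: 0.0147
grip_force: 71.3
```

Run:
```python
from h import *
done(6,[0,0,.05]); st()
```

```text
[ 0.588  -0.2525  0.1465 80.2018] [ 0.5897 -0.2542  0.1495] psi 80.23 [-0.6 -2.6 13.1] [-0.38  0.45  0.49] 0.0147 [  1.23 -47.93  23.86  -0.26   0.77   0.49] [-0.531  0.48   0.047  1.131 -0.002  1.21 ] tilt [ 0.0048 -0.0048]
```

The moment about z has jumped from 0.12 to 0.49 N m, so this looks like the stop. A small further turn will confirm it, then I'll look.

Call:
{"name": "carry_out", "arguments": {"steps": [[[0,0,0.5],[0,0,0.05],255],[[0,0,1],[0,0,0.05],255],[[0,0,1.5],[0,0,0.05],255],[[0,0,1.5],[0,0,0.05],255],[[0,0,1.5],[0,0,0.05],255],[[0,0,1.5],[0,0,0.05],255],[[0,0,1.5],[0,0,0.05],255],[[0,0,1.5],[0,0,0.05],255]]}}

```text
clock: 15.95
tcp_pos: [0.5898, -0.2543, 0.1495]
orientation: [0.004, 0.773, 0.635, 0.0]
wrist_force: [-1.7, -2.6, 15.7]
finger_gap: 0.0152
grip_force: 72.0
```

Run:
```python
from h import *
done(1.5,[0,0,.05]); st()
im,d,c=snap('wrist'); im2,d2,c2=snap('scene')
a=cv2.resize(im[130:384,130:390],(400,390),interpolation=cv2.INTER_CUBIC); b=cv2.resize(im2[100:190,150:242],(400,390),interpolation=cv2.INTER_CUBIC)
save(np.hstack([a,b]),'w5')
v,u=np.mgrid[:384,:512]; P=pts(c,u,v,d); Z=P[...,2]; r=np.hypot(P[...,0]-.5885,P[...,1]+.253)
f=(np.abs(Z-.126)<.004)&(r>.018)&(r<.0285); q=P[f]
A=np.c_[q[:,:2]-[.5885,-.253],np.ones(len(q))]; print('flange top plane',np.linalg.lstsq(A,q[:,2],rcond=None)[0],f.sum())
b=(Z>.155)&(Z<.165)&(r<.03); print(np.median(Z[b]),b.sum())
```

```text
[ 0.588  -0.2525  0.146  78.7018] [ 0.5898 -0.2543  0.1495] psi 78.79 [-1.7 -2.6 15.7] [-0.34  0.65  1.  ] 0.0152 [  0.99 -46.66  23.33  -0.51   0.87   0.96] [-0.531  0.48   0.046  1.13  -0.002  1.235] tilt [ 0.0053 -0.0053]
flange top plane [ 0.00281238 -0.01305433  0.12659552] 2104
0.16039622298946882 3178
```

View pics/w5.png

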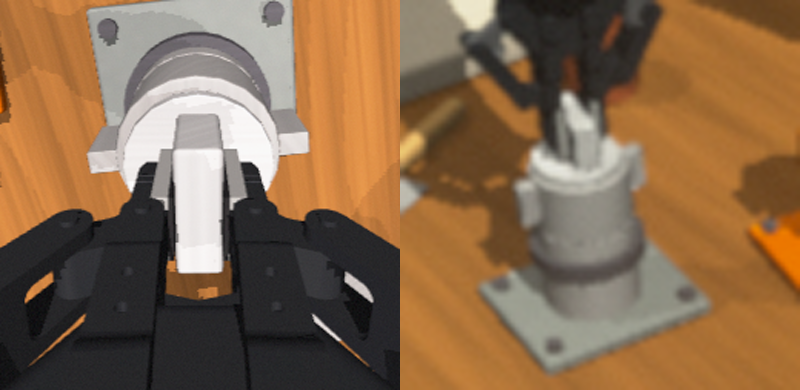

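The cap sits on the rim with its bar at right angles to the ribs (105,150)/(295,140). The moment of 1 N m shows it firmly against the stop. A small trim comes next: ease the sideways offset, level the tool and press a little harder.

Call:
{"name": "carry_out", "arguments": {"steps": [[[0.1,0.1,0],[-0.04,0.06,0.05],255],[[0.2,0.1,0],[-0.08,0.12,0.1],255],[[0.3,0.2,0],[-0.1,0.16,0.15],255],[[0.3,0.2,0],[-0.1,0.16,0.2],255],[[0.3,0.2,0],[-0.1,0.16,0.2],255],[[0.3,0.2,0],[-0.1,0.16,0.2],255],[[0.3,0.2,0],[-0.1,0.16,0.2],255],[[0.3,0.2,0],[-0.1,0.16,0.2],255]]}}

```text
clock: 17.05
tcp_pos: [0.5901, -0.2544, 0.1494]
orientation: [-0.0, 0.773, 0.635, 0.0]
wrist_force: [-9.2, 2.6, 26.4]
finger_gap: 0.015
grip_force: 73.6
```

Run:
```python
from h import *
st()
im,d,c=snap('wrist')
v,u=np.mgrid[:384,:512]; P=pts(c,u,v,d); Z=P[...,2]; r=np.hypot(P[...,0]-.5885,P[...,1]+.253)
f=(np.abs(Z-.126)<.004)&(r>.018)&(r<.0285); q=P[f]
A=np.c_[q[:,:2]-[.5885,-.253],np.ones(len(q))]; print('flange top plane',np.linalg.lstsq(A,q[:,2],rcond=None)[0],f.sum())
```

```text
[ 0.588  -0.2525  0.146  78.7018] [ 0.5901 -0.2544  0.1494] psi 78.81 [-9.2  2.6 26.4] [0.45 1.75 0.92] 0.015 [ -0.2  -39.98  23.01  -3.78   0.68   0.89] [-0.532  0.486  0.056  1.141  0.     1.234] tilt [-0.0001  0.0002]
flange top plane [ 2.15342454e-06 -1.28374578e-02  1.26587330e-01] 2089
```

The tool is level. The cap is pressed flush with about 28 N, against 9.6 N from the spring, and still held against the stop with 0.9 N m. Handing in.

```bash
python3 -c "
from workcell import env
print(env.hand_in())"
```

```text
the job is handed in; nothing more can be done
None
```

The bar cap is in the steel barrel, pressed flush on the rim and turned clockwise about 96° up to the stop. I handed the job in at about 17 s with the cap still gripped and held down; the hand-in gave no verdict.

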